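# Shut and bolt the guard of the burst tester

## Task

Make the burst tester safe to run: press its raised clear guard fully down, then push the red knob of the guard's slide bolt along its slot, through the keeper at the front, as far as it goes, and then push the knob over sideways into the notch until it lies fully home. Only push with the fingertips: do not take hold of the knob, do not lift the guard any further open, and leave the jar, vial and weight where they stand.

Things in the scene. Friction and masses are not known exactly. Their poses are not given: they have to be found in the camera images.
- tester: White burst tester fixed on the bench; place and yaw vary. Origin: bench level, below its chamber's middle; x from its front (robot side) to its rear, y to its left, z up. Case x -180..180, y -290..160, flat top z=150 mm; right of y=-160 an electronics bay, keys, screen wedge to z=185. Clear guard over x -125..155, y -150..150. In front of it a bare deck, z=150.
- guard (a joint): Hinge of the clear guard, rad: 0 shut, grows as its front rises; starts 0.18-0.35. Hinge line at tester x=158, z=150 mm, along y. Stays where left; 2-4 N down on the front rail shuts it. Frame 12 mm thick, top z=162 mm when shut. A black pull handle (10 mm bar, top z=191 mm when shut) stands on the front rail at y 50..130, x -100.
- guard_rail (a point): Point on the top face of the guard's grey front rail, on its clear right-hand part, 90 mm right of the bolt: tester (-100, -90, 162) mm when shut; moves with the guard. The rail is 50 mm deep (25 mm to either side of the point along x) and flat and free from y -150 to -32 mm.
- bolt (a joint): Travel of the guard's slide bolt, m: 0 drawn back, 0.045 fully shot at the straight slot's end; starts 0-0.010. Grows as knob and rod move to the tester's front (-x). Friction about 3 N; stays where left. Axis at y=0, z=179 mm with the guard shut; knob's pin at tester x=-35 mm at 0, x=-80 mm at 0.045. The rod (12 mm thick) can pass the keeper only with the guard shut.
- housing (a point): Middle of the top face of the bolt's dark housing, which has the L-shaped slot: tester (-62, 0, 191) mm when shut; moves with the guard. Housing x -119..-6, y -14..14, on a steel plate y -30..30 (top z=165 mm). The slot, 11 mm wide, runs along x; at its front end a 12 mm wide notch opens through the left (+y) wall.
- knob (a joint): Turn of the knob about the bolt's axis, rad: 0 upright, grows as it tips to the tester's left (+y), 1.2 fully home in the notch. The slot keeps it upright (within about 0.2) until the bolt is within about 2 mm of fully shot; there it can be tipped, with about 1.5 N at the ball. Stays where left. Once tipped, the bolt cannot slide back.
- knob_ball (a point): Centre of the red ball knob, 22 mm in diameter, on a steel pin 8 mm thick, 42 mm from the bolt's axis. Guard shut and knob upright: tester y=0, z=221 mm; fully home: about x=-80, y=39, z=194 mm.
- keeper (a point): Middle of the top of the steel keeper, the bridge on the front deck that the rod passes under: tester (-146, 0, 194.5) mm. Bridge 30 mm wide (y), 18 mm deep (x). Fixed to the case.
- vial: Bystander: amber vial with white cap, 28 mm in diameter, 48 mm high, loose on the front of the tester's electronics bay. Origin: centre of its underside, z up.
- weight: Bystander: brass knobbed weight, 30 mm in diameter, 42 mm high, about 200 g, loose on the left part of the tester's front deck. Origin: centre of its underside, z up.
- jar: Bystander: white sample jar with blue cap, 64 mm in diameter, 85 mm high, loose on the bench to the left of the tester. Origin: centre of its underside, z up.

How it is judged (in metres and radians):
On the way, in this order (a step that is already met when the one before it is completed fails the run):
1. the guard is pressed fully shut, the bolt not yet shot (value of joint guard below 0.02 rad and value of joint bolt below 0.03 m), for 0.2 s.
2. the bolt is pushed to the end of the straight slot, under the keeper, knob still upright (value of joint bolt above 0.04 m and value of joint knob below 0.5 rad and value of joint guard below 0.02 rad).
3. the knob is pushed over into the notch (value of joint knob above 1.05 rad and value of joint bolt above 0.04 m), for 0.2 s.
At the end, for the whole second after the job is handed in: Guard shut to within 0.02 rad (5 mm at the front), bolt shot at least 40 of its 45 mm, knob tipped at least 1.05 of its 1.2 rad into the notch; vial, weight and jar upright and within 30 mm of where they stood (all of step 3 and value of joint guard below 0.02 rad and distance of each of vial, weight, jar from where it was at the start of the episode below 0.03 m and angle between each of vial, weight, jar's own z axis and vertical below 0.2 rad); the robot touches nothing.
It fails at once if the knob is taken between the fingers (horizontal distance between the grasp point and knob_ball below 0.01 m and distance between the grasp point and knob_ball below 0.022 m).
It fails at once if the guard is lifted further open (value of joint guard above 0.42 rad).
It fails at once if the vial, weight or jar is moved, lifted or tipped (distance of any of vial, weight, jar from where it was at the start of the episode above 0.03 m or angle between any of vial, weight, jar's own z axis and vertical above 0.5 rad).
It also fails if it takes over 51 s, if anything falls off the work surface, if the arm or the gripper's body presses on something with over 40 N, if the wrist force passes 120 N, or if a joint passes its speed limit or range.

## Robot

A 6-joint arm with a two-finger parallel gripper is mounted at the origin on the work surface. World frame = base frame: x ahead of the robot, y to its left, z up, the work surface at z = 0. Lengths are in m, angles in degrees, forces in N, time in s.
With the tool pointing down it reaches from about 0.325 to 0.775 m from the base axis. Payload 5.5 kg.
Tool frame: the origin (TCP) lies at the centre of the arm's flange, where the gripper is bolted on; the fingertips stand 182 mm ahead of it and the grasp point (between the pads) lies 163 mm ahead of it; z points along the fingers, y is the direction in which the jaws open and shut (so a half turn about z gives the same grasp; the last joint's range is limited). The gripper opens to 88 mm and grips with 3 to 60 N. Pads are 20 mm wide; open, the fingers measure 115 mm over their backs; the gripper's body (75 mm by 178 mm) begins 61 mm behind the grasp point.
Start: joints at [-66.732, 5.22, 70.514, -0, 104.267, -3.249], TCP at [0.268, -0.537, 0.405] pointing down, gripper open.
Joint ranges: [-164.24, 164.24], [-49.07, 125.15], [9.68, 141.18], [-86.29, 266.29], [3.28, 154.24], [-151.56, 151.56]. Speed limits (degrees/s): [147.25, 147.25, 172.46, 180, 180, 180].

## Interface

Orientations are given as [roll, pitch, yaw] about the fixed x, y, z axes, in that order (R = Rz(yaw) Ry(pitch) Rx(roll)).
In Python, from station import r gives the robot as it stands. The module is installed in compiled form; this text tells all that it offers. Calls block until the motion is done:
- r.reach(position, orientation): joint-space move of the TCP to a pose.
- r.servo_line(position, rotation=None, speed=0.15): straight line of the TCP; rotation=None keeps the orientation; speed is the mean speed in m/s.
- r.move_joints(angles): joint-space move.
- r.let_go() and r.grab(squeeze=None): open the fingers fully, or close them until they stop; squeeze is the grip in N (None keeps the last).
- r.wait(seconds).
- r.inverse_kinematics(position, orientation): joint angles nearest the present ones, or None.
- r.sense(): the state.
- r.snapshot(name): name is "side" or "top"; returns a dict with "frame" (420x560x3 uint8, red, green, blue), "fx", "fy", "cx", "cy" (pixels), "R" (3x3) and "t" (3): a world point X has camera coordinates R X + t. Camera axes: x right, y down, z forward; pixel columns grow to the right and rows downward; lengths in m; the calibration is good to about 2 mm. A picture is of the moment at which its call begins. There is no depth.
A pose or a line that the arm cannot do raises r.IKError and nothing moves.
- r.hand_in(): hands the job in, once; it reports no verdict.
The state is a dict: "clock": time; "joints": joint angles; "joint_vel": joint speeds; "joint_torque": joint torques, N m; "tcp_pos": TCP position; "orientation": TCP orientation; "contact_force": force on the tool from outside, world axes, zero at the start; "torque": the same for the moment, N m; "opening": finger opening in m.
Only numpy, scipy, OpenCV 4.12 (cv2) and the standard library are available. Lean on these libraries where they do the work, as an engineer would, in place of code of your own. Each camera call takes 0.05 s, during which the arm holds its last target. There are 200 camera calls.

## Working session

There is one attempt and no reset: what is moved stays moved. The work goes in short steps, each a Python script; the robot and the scene stay as the last script left them, time stands still between calls to the robot, and variables do not carry over. Pictures are saved under pics/ and viewed, about 8 in all and at most 12, crops included, and the job is handed in when it is done.

```bash
mkdir -p pics; python3 - <<'E'
from station import r
import cv2,numpy as np,pickle
for n in("top","side"):
    s=r.snapshot(n); pickle.dump(s,open(f"pics/{n}0.pkl","wb"))
    cv2.imwrite(f"pics/{n}0.png",s["frame"][:,:,::-1])
    print(n,s["fx"],s["cx"],s["cy"],(-s["R"].T@s["t"]).round(3),s["R"].round(3).tolist())
print(r.sense())
E
```

```text
top 505.4986344463856 276.99433194871995 208.0044553649725 [0.437 0.049 1.143] [[0.016, -1.0, 0.017], [-0.985, -0.018, -0.171], [0.171, -0.014, -0.985]]
side 483.58983858735195 275.60719508709667 208.99790193235225 [0.376 0.742 0.925] [[-0.961, -0.276, 0.001], [-0.204, 0.707, -0.677], [0.186, -0.651, -0.736]]
{'clock': 0.1, 'joints': array([-6.67328561e+01,  5.25980632e+00,  7.05732273e+01,  1.96657198e-04,
        1.04267205e+02, -3.24851612e+00]), 'joint_vel': array([ 0.13146731, -0.10361731, -0.11879923, -0.01368192,  0.0403789 ,
       -0.05751651]), 'joint_torque': array([ 4.16488692e-03, -4.47856557e+01, -4.07570279e+01,  7.00093573e-02,
        2.84010678e-02, -1.34564280e-04]), 'tcp_pos': array([ 0.26788896, -0.53694111,  0.40362638]), 'orientation': array([-1.79899933e+02, -5.87059442e-03,  2.65157032e+01]), 'contact_force': array([ 0.38832196,  0.14414699, -1.27899982]), 'torque': array([-0.00436676,  0.060718  ,  0.02312989]), 'opening': 0.08778185387143778}
```

View pics/top0.png

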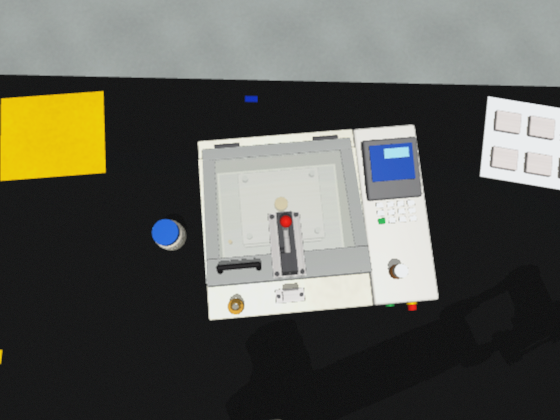

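View pics/side0.png

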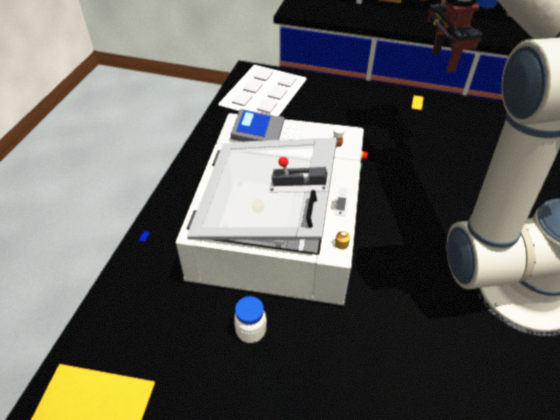

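```bash
cat > h.py <<'E'
import numpy as np,cv2,pickle
def ray(s,p):
    d=s["R"].T@np.array([(p[0]-s["cx"])/s["fx"],(p[1]-s["cy"])/s["fy"],1.]);return -s["R"].T@s["t"],d/np.linalg.norm(d)
def plane(s,p,z):
    c,d=ray(s,p);return c+d*(z-c[2])/d[2]
def tri(a,p,b,q):
    c1,d1=ray(a,p);c2,d2=ray(b,q)
    k=np.linalg.lstsq(np.c_[d1,-d2],c2-c1,rcond=None)[0]
    x,y=c1+k[0]*d1,c2+k[1]*d2;return (x+y)/2,np.linalg.norm(x-y)
def proj(s,X):
    c=s["R"]@X+s["t"];return np.array([s["fx"]*c[0]/c[2]+s["cx"],s["fy"]*c[1]/c[2]+s["cy"]])
def red(s,roi):
    f=s["frame"].astype(int);m=(f[...,0]>110)&(f[...,1]<60)&(f[...,2]<60)
    x0,y0,x1,y1=roi;k=np.zeros(m.shape,bool);k[y0:y1,x0:x1]=1
    v,u=np.nonzero(m&k);return np.array([u.min()+u.max(),v.min()+v.max()])/2,len(u)
E
python3 - <<'E'
from h import *
T=pickle.load(open("pics/top0.pkl","rb"));S=pickle.load(open("pics/side0.pkl","rb"))
def fit(px,body):
    W=np.array([plane(T,p,.15)[:2] for p in px]);B=np.array(body)/1000
    a,b=W-W.mean(0),B-B.mean(0)
    yaw=np.arctan2((b[:,0]*a[:,1]-b[:,1]*a[:,0]).sum(),(a*b).sum())
    R=np.array([[np.cos(yaw),-np.sin(yaw)],[np.sin(yaw),np.cos(yaw)]])
    t=W.mean(0)-R@B.mean(0);print("yaw",np.degrees(yaw),"t",t,"\n",(1000*(W-B@R.T-t)).round(1));return yaw,t,R
yaw,t,R=fit([(209,319),(437,300),(198,142),(414,126)],[(-180,160),(-180,-290),(180,160),(180,-290)])
bt,n1=red(T,(260,190,310,260));bs,n2=red(S,(260,140,310,180))
print(bt,n1,bs,n2)
X,e=tri(T,bt,S,bs);print("ball",X,e,"tester",R.T@(X[:2]-t)*1000)
for p,z in(((290,289),.1945),((236,305),.17),((399,269),.198)):
    P=plane(T,p,z);print(p,P,"tester",R.T@(P[:2]-t)*1000)
c=np.vstack([T["frame"][110:330,180:450,::-1]])
cv2.imwrite("pics/c1.png",cv2.resize(c,None,fx=2.7,fy=2.7,interpolation=cv2.INTER_CUBIC))
E
```

```text
yaw 5.617505260084761 t [0.58222697 0.02381885] 
 [[ 3.9 -3.5]
 [ 2.5  3.7]
 [-2.9 -2.8]
 [-3.4  2.6]]
[285.5 220.5] 113 [282.5 162. ] 50
ball [0.56794611 0.02112065 0.25768822] 0.0014993946828125956 tester [-14.47638884  -1.28733695]
(290, 289) [0.44993383 0.00920511 0.1945    ] tester [-133.0883014    -1.59378935]
(236, 305) [0.41880663 0.10981756 0.17      ] tester [-154.21736065  101.58242035]
(399, 269) [ 0.48998138 -0.19370716  0.198     ] tester [-113.09553742 -207.45171424]
```

View pics/c1.png

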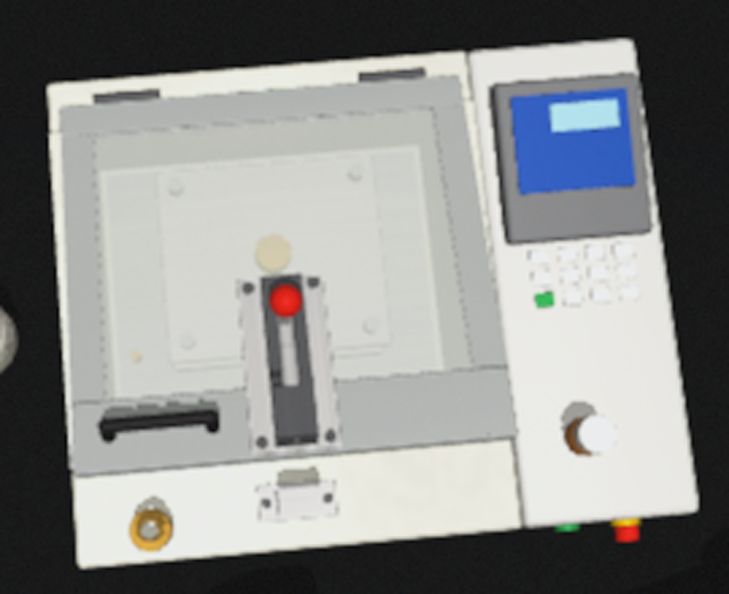

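The top view shows the white case with corners near (209,319), (437,300), (198,142) and (414,126). It also shows the red ball at (285,220), keeper at (290,292), weight at (236,305), vial at (399,269) and jar at (168,234). The side view has the ball at (282,162) and shows the guard open. From the ball height the guard angle is about 0.20 rad and the bolt is near 0. Next step: press the rail.

```bash
cat >> h.py <<'E'
YAW=5.6175;T0=np.array([.5822,.0238]);_a=np.radians(YAW)
RT=np.array([[np.cos(_a),-np.sin(_a)],[np.sin(_a),np.cos(_a)]]);ORI=[180,0,YAW]
def tip(x,y,z): # tester mm of fingertip -> TCP world m
    return np.r_[RT@(np.array([x,y])/1000)+T0,(z+182)/1000]
def F(r): # force in tester axes
    f=r.sense()["contact_force"];return np.r_[RT.T@f[:2],f[2]].round(1)
def pose(r): # fingertip in tester mm
    p=r.sense()["tcp_pos"];return np.r_[RT.T@(p[:2]-T0)*1000,p[2]*1000-182].round(1)
def push(r,a,b,step,axis,lim,speed=.04):
    """step tip from a to b until the force change along axis passes lim"""
    a,b=np.array(a,float),np.array(b,float);f0=F(r)
    for k in range(1,int(np.ceil(np.linalg.norm(b-a)/step))+1):
        p=a+(b-a)*min(1,k*step/np.linalg.norm(b-a))
        r.servo_line(tip(*p),speed=speed);f=F(r)-f0
        print(p.round(1),pose(r),f.round(1))
        if abs(f[axis])>lim:break
    return p
def shot(r,n,name,roi=None,k=1):
    s=r.snapshot(n);pickle.dump(s,open(f"pics/{name}.pkl","wb"));f=s["frame"][:,:,::-1]
    if roi:f=f[roi[1]:roi[3],roi[0]:roi[2]]
    cv2.imwrite(f"pics/{name}.png",cv2.resize(f,None,fx=k,fy=k,interpolation=cv2.INTER_CUBIC));return s
E
python3 - <<'E'
from station import r
from h import *
p=r.sense()["tcp_pos"]
r.servo_line([p[0],p[1],.52],speed=.2)
r.grab(5)
r.reach(tip(-97,-90,310),ORI)
r.servo_line(tip(-97,-90,235),speed=.12)
print(pose(r),F(r),r.sense()["opening"],r.sense()["clock"])
e=push(r,(-97,-90,235),(-97,-90,175),10,2,15)
if e[2]<176: e=push(r,e,(-97,-90,155),2,2,10)
r.wait(.3);print(pose(r),F(r),r.sense()["clock"])
s=shot(r,"top","t2",(180,110,450,330),2.7);q=shot(r,"side","s2",(180,100,400,300),3)
E
```

```text
[-97.  -90.2 235.9] [-0.4 -0.5 -0.2] 0.0006498410723532976 4.8083
[-97. -90. 225.] [-97.  -90.  224.7] [-0.5  0.1  0.3]
[-97. -90. 215.] [-97.  -90.  214.5] [ 0.2  0.5 -0.3]
[-97. -90. 205.] [-97.  -90.  204.4] [-0.5  0.3  0.6]
[-97. -90. 195.] [-97.  -90.  194.4] [-0.1  0.3  0.8]
[-97. -90. 185.] [-97.  -90.  184.4] [0.6 1.5 0.4]
[-97. -90. 175.] [-97.  -90.  174.4] [0.9 0.1 0.3]
[-97. -90. 173.] [-97.  -90.  172.9] [-1.4  0.6 -0.1]
[-97. -90. 171.] [-97.  -90.  170.9] [-0.7  1.1 -0.1]
[-97. -90. 169.] [-97.  -90.  168.8] [-1.   1.5  0.9]
[-97. -90. 167.] [-97.  -90.  166.8] [-0.4 -0.5 -0.7]
[-97. -90. 165.] [-97.  -90.  164.8] [-0.8  0.1  1.1]
[-97. -90. 163.] [-97.  -90.  162.7] [0.3 0.6 0.5]
[-97. -90. 161.] [-97.1 -90.  161.8] [-2.7  0.5  4.8]
[-97. -90. 159.] [-97.3 -89.9 161.3] [-5.6  0.7 10.7]
[-97.3 -89.9 161.3] [-5.   0.9 11.7] 9.5083
```

View pics/s2.png

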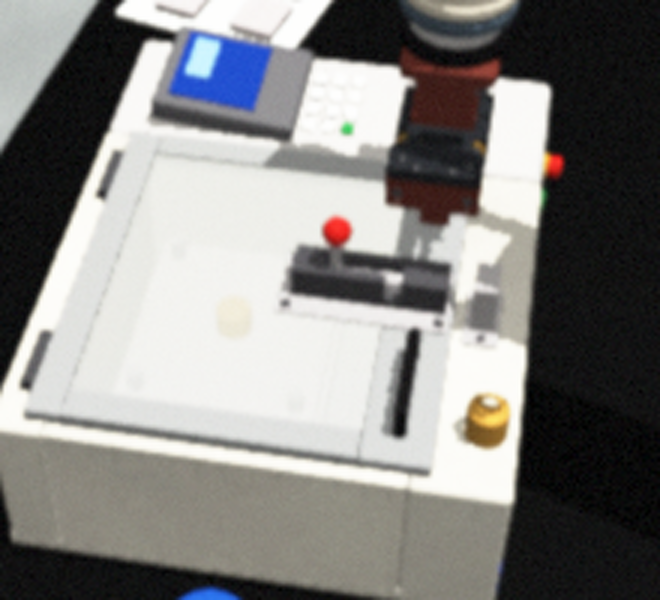

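The guard lies flat, contact came at z≈162, and the ball is at about px (292,177) in the side view. Next I lift off, relocate the ball and push the bolt.

```bash
python3 - <<'E'
from station import r
from h import *
r.servo_line(tip(-97,-90,310),speed=.2)
S=shot(r,"side","s3");b,n=red(S,(270,155,320,200));X=plane(S,b,.221);B=RT.T@(X[:2]-T0)*1000
print(b,n,"ball tester",B)
T=shot(r,"top","t3");bt,n=red(T,(265,195,315,260))
if n>40: X,e=tri(T,bt,S,b);print("tri",RT.T@(X[:2]-T0)*1000,X[2],e,n)
assert -55<B[0]<-28 and abs(B[1])<6
x0=B[0]+32
r.servo_line(tip(x0,0,310),speed=.2)
r.servo_line(tip(x0,0,214),speed=.12)
print(pose(r),F(r))
e=push(r,(x0,0,214),(-52,0,214),5,0,20,.05)
if e[0]<-51: push(r,e,(-64,0,214),1.5,0,12,.03)
r.wait(.2);print(pose(r),F(r),r.sense()["clock"])
shot(r,"side","s4",(180,100,400,300),3)
E
```

```text
[291.5 177. ] 49 ball tester [-35.32976175   1.36225568]
tri [-33.97328662  -1.88849556] 0.2179655580717227 0.001838183772731694 101
[-3.400e+00 -1.000e-01  2.153e+02] [-0.2  0.1  0.4]
[ -8.3   0.  214. ] [ -8.6   0.  215. ] [0.4 0.8 0. ]
[-13.3   0.  214. ] [-13.5   0.  214.2] [ 1.6 -0.1 -0.9]
[-18.3   0.  214. ] [-18.5  -0.  214.1] [ 0.9 -0.2  0.2]
[-23.3   0.  214. ] [-23.6  -0.  214. ] [ 1.9 -0.2  0.1]
[-28.3   0.  214. ] [-28.6  -0.  213.9] [0.4 0.1 0.3]
[-33.3   0.  214. ] [-33.6  -0.  213.9] [ 1.9 -1.1 -0.8]
[-38.3   0.  214. ] [-38.6  -0.  214. ] [-0.1 -1.3 -0.2]
[-43.3   0.  214. ] [-43.6   0.  214. ] [ 1.1 -0.6 -0.4]
[-48.3   0.  214. ] [-48.6   0.  214. ] [ 1.9  0.  -0.3]
[-52.   0. 214.] [-52.2  -0.  214. ] [ 1.1 -2.3  0.5]
[-53.5   0.  214. ] [-53.5  -0.  214. ] [ 1.3  1.6 -1.3]
[-55.   0. 214.] [-55.   -0.  214.1] [ 1.8  1.  -1. ]
[-56.5   0.  214. ] [-56.   -0.  214.2] [ 5.1  1.3 -1.3]
[-58.   0. 214.] [-56.9   0.  214.3] [ 9.8  0.9 -3.1]
[-59.5   0.  214. ] [-57.8   0.  214.4] [15.6  0.8 -5.2]
[-57.8   0.  214.4] [16.7 -0.7 -2.8] 16.3167
```

View pics/s4.png

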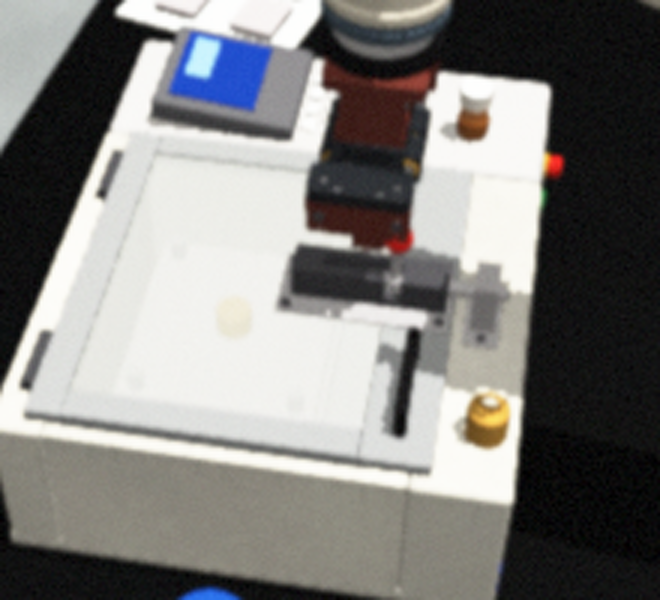

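The rod passes under the keeper, and the ball at crop (400,240) is at the notch with the force rising, so the bolt is at its end stop. Next I tip the knob.

```bash
python3 - <<'E'
from station import r
from h import *
r.servo_line(tip(-40,0,214),speed=.1)
r.servo_line(tip(-40,0,290),speed=.2)
S=shot(r,"side","s5");b,n=red(S,(280,155,340,200));X=plane(S,b,.221);print("ball",RT.T@(X[:2]-T0)*1000,n)
r.servo_line(tip(-80,-42,290),speed=.2)
r.servo_line(tip(-80,-42,205),speed=.12)
print(pose(r),F(r))
e=push(r,(-80,-42,205),(-80,7,205),6,1,15,.05)
print(pose(r),F(r),r.sense()["clock"])
shot(r,"side","s6",(180,100,400,300),3)
E
```

```text
ball [-79.81243441   0.84861954] 51
[-79.8 -41.9 205.9] [-0.7  0.5  0.3]
[-80. -36. 205.] [-79.9 -35.7 205.8] [ 0.7 -1.3 -0.2]
[-80. -30. 205.] [-80.  -29.7 205.1] [ 0.9 -0.4  0.1]
[-80. -24. 205.] [-80.  -23.7 205. ] [ 0.6 -0.9 -1.4]
[-80. -18. 205.] [-80.  -17.7 205. ] [-0.2 -0.6 -0.3]
[-80. -12. 205.] [-80.  -11.7 205. ] [ 0.  -0.2 -0.3]
[-80.  -6. 205.] [-80.   -5.6 204.9] [ 0.5 -1.7  0. ]
[-80.   0. 205.] [-80.    0.4 205. ] [ 0.2  0.5 -0.4]
[-80.   6. 205.] [-80.    6.3 205. ] [ 1.4 -0.6  0.1]
[-80.   7. 205.] [-80.   7. 205.] [ 0.6 -1.6 -0.3]
[-80.   7. 205.] [-0.1 -1.1  0. ] 20.975
```

View pics/s6.png

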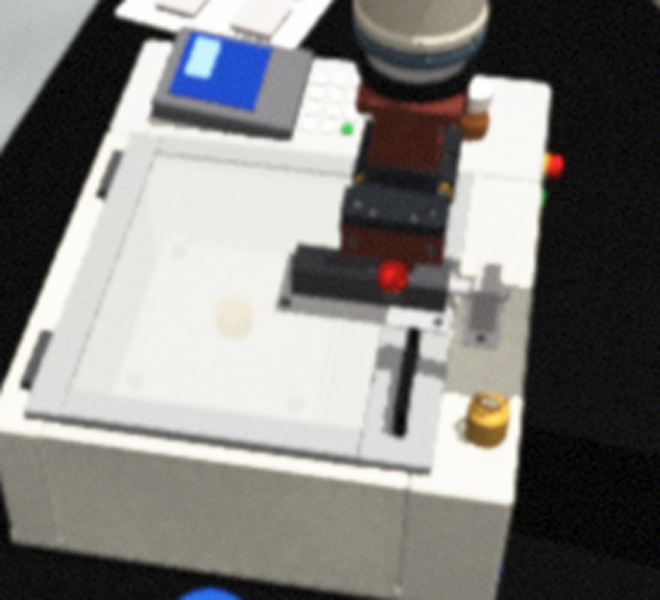

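The ball has tipped partway, to crop (393,276). I'll finish by pressing it down from above.

```bash
python3 - <<'E'
from station import r
from h import *
r.servo_line(tip(-80,-10,205),speed=.1)
r.servo_line(tip(-80,-10,260),speed=.2)
r.servo_line(tip(-80,38,260),speed=.2)
r.servo_line(tip(-80,38,225),speed=.12)
e=push(r,(-80,38,225),(-80,38,199),2,2,10,.03)
r.wait(.4);print(pose(r),F(r),r.sense()["clock"])
r.servo_line(tip(-80,38,300),speed=.2)
r.servo_line(tip(-60,-120,330),speed=.25);r.wait(.3)
S=shot(r,"side","s7",(180,100,400,300),3);T=shot(r,"top","t7",(150,110,450,330),2.6)
b,n=red(S,(280,160,340,215));bt,m=red(T,(240,200,300,290));print(b,n,bt,m)
X=plane(S,b,.194);print("side@194",RT.T@(X[:2]-T0)*1000)
for nm,f in (("home",(-80,39,194)),("1.05",(-80,42*np.sin(1.05),179+42*np.cos(1.05)))):
    print(nm,proj(S,tip(*f)-[0,0,.182]))
if m>30:X,e=tri(T,bt,S,b);print("tri",RT.T@(X[:2]-T0)*1000,X[2],e)
print(r.sense()["clock"],F(r))
E
```

```text
[-80.  38. 223.] [-80.   37.9 223.7] [0.5 0.  0.5]
[-80.  38. 221.] [-80.  38. 221.] [ 0.4 -0.7  0. ]
[-80.  38. 219.] [-80.   38.3 219.4] [-0.3  2.8  2.5]
[-80.  38. 217.] [-80.2  38.8 218.2] [-1.4  5.7  6.6]
[-80.  38. 215.] [-80.3  39.3 217. ] [-2.4  8.4  9.7]
[-80.  38. 213.] [-80.3  39.9 215.9] [-2.3 10.6 11.7]
[-80.3  39.9 215.9] [-2.1 11.7 12.1] 24.5
[310. 193.] 84 [271.5 260. ] 84
side@194 [-77.82967208  14.54643801]
home [309.47297159 201.3661206 ]
1.05 [309.78830956 198.53102409]
tri [-78.36089903  28.44886617] 0.2081401998327676 0.001138212473051645
26.2833 [-0.4  0.8 -0.2]
```

View pics/s7.png

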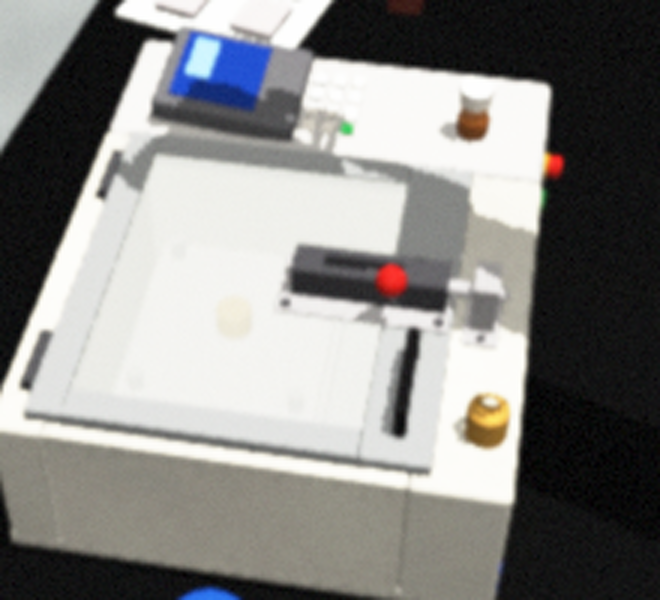

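The ball at crop (392,280) is only tipped about 0.8 rad: pressing straight down locked on friction (about as much y as z force). I'll press along the ball's arc instead, moving sideways as I go down.

```bash
python3 - <<'E'
from station import r
from h import *
r.servo_line(tip(-79,29,300),speed=.25)
r.servo_line(tip(-79,29,222),speed=.15)
f0=F(r)
for ph in np.arange(.76,1.33,.06):
    p=(-79,42*np.sin(ph)+8*(ph-.76)/.5,179+42*np.cos(ph)+10)
    r.servo_line(tip(*p),speed=.03);f=F(r)-f0;print(ph.round(2),np.round(p,1),pose(r),f.round(1))
    if f[2]>15 or abs(f[1])>20:break
r.wait(.3);print(F(r),r.sense()["clock"])
r.servo_line(tip(-79,42,300),speed=.2)
r.servo_line(tip(-60,-120,330),speed=.25);r.wait(.2)
S=shot(r,"side","s8",(180,100,400,300),3);T=shot(r,"top","t8",(150,110,450,330),2.6)
b,n=red(S,(280,160,340,215));bt,m=red(T,(240,200,300,290));print(b,n,bt,m)
X,e=tri(T,bt,S,b);print("tri",RT.T@(X[:2]-T0)*1000,X[2],e,r.sense()["clock"])
E
```

```text
0.76 [-79.   28.9 219.4] [-78.9  28.8 220.2] [ 0.3 -0.4 -0.4]
0.82 [-79.   31.7 217.7] [-79.   31.9 217.9] [ 0.8 -1.   0.3]
0.88 [-79.   34.3 215.8] [-79.   34.5 215.7] [ 1.2 -0.1  0.6]
0.94 [-79.   36.8 213.8] [-79.   37.  213.5] [ 1.1 -0.6  0.4]
1.0 [-79.   39.2 211.7] [-79.   39.3 211.4] [ 0.8 -0.4  0.1]
1.06 [-79.   41.4 209.5] [-79.   41.6 209.3] [ 0.6 -0.7  0.5]
1.12 [-79.   43.6 207.3] [-79.   43.7 207.1] [ 1.9 -0.8  0.5]
1.18 [-79.   45.6 205. ] [-79.   45.7 204.9] [0.7 0.6 0.5]
1.24 [-79.   47.4 202.6] [-79.1  47.3 203.8] [ 0.3 -2.   4.6]
1.3 [-79.   49.1 200.2] [-79.2  48.7 202.8] [ 0.5 -2.2  9.4]
[-2.  -2.8  9.2] 30.55
[309. 200.] 66 [266.5 261. ] 83
tri [-78.40170772  37.75689263] 0.196611685618721 0.0006000275299701717 32.3167
```

View pics/s8.png

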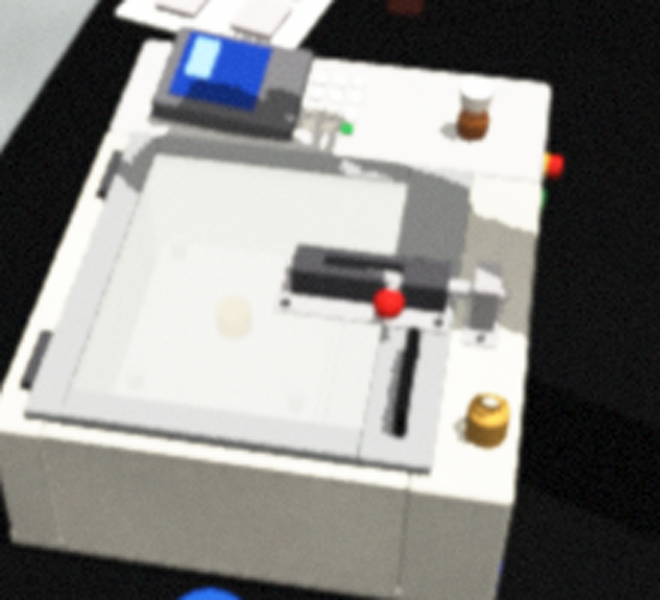

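The ball is now at crop (389,303), and triangulation gives about 1.13 rad, only a small margin over 1.05. One more firm press will make sure it is home.

```bash
python3 - <<'E'
from station import r
from h import *
r.servo_line(tip(-79,38,300),speed=.25)
r.servo_line(tip(-79,38,210),speed=.2)
f0=F(r)
for y,z in((40,206),(42,203),(44,200),(46,197),(48,195)):
    r.servo_line(tip(-79,y,z),speed=.03);f=F(r)-f0;print(y,z,pose(r),f.round(1))
    if f[2]>18 or abs(f[1])>18:break
r.wait(.3);print(F(r))
r.servo_line(tip(-79,44,300),speed=.25)
r.servo_line(tip(-60,-120,330),speed=.3);r.wait(.2)
S=shot(r,"side","s9");T=shot(r,"top","t9",(150,110,450,330),2.6)
b,n=red(S,(280,160,340,215));bt,m=red(T,(240,200,300,290));print(b,n,bt,m)
X,e=tri(T,bt,S,b);print("tri",RT.T@(X[:2]-T0)*1000,X[2],e,r.sense()["clock"],F(r))
E
```

```text
40 206 [-78.9  40.1 206.8] [-1.  -0.4 -1.5]
42 203 [-79.   41.9 204.2] [-0.2 -2.   3.1]
44 200 [-79.1  43.5 202.8] [-1.5 -3.2 11. ]
46 197 [-79.1  45.3 201.4] [-1.7 -5.7 14.6]
48 195 [-78.2  48.6 201.2] [ 5.7  3.2 17.3]
[ 7.   4.7 19. ]
[309.  200.5] 69 [266.5 261. ] 82
tri [-78.39090142  37.75299843] 0.19511892214590598 0.0007785186911553083 36.9417 [-0.4 -0.7 -0. ]
```

View pics/t9.png

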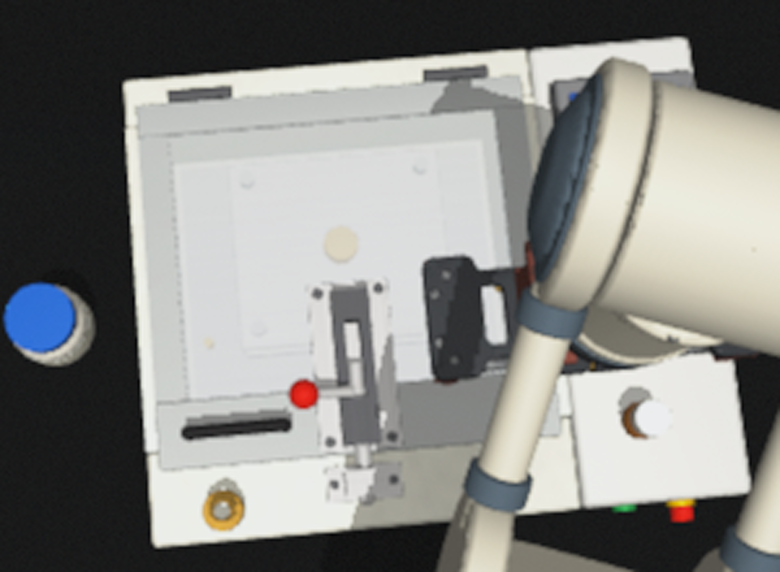

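The ball at (304,394) lies in the notch, clear to the left of the housing, and the rod is through the keeper. The firmer press hit a hard stop with the ball unmoved, so it is home. The jar, vial and weight are standing in place.

```bash
python3 -c "
from station import r
r.hand_in();print(r.sense()['clock'])"
```

```text
the job is handed in; nothing more can be done
the job is handed in; nothing more can be done
```

I shut the guard, shot the bolt fully and tipped the knob into its notch using closed fingertips only, then handed the job in at about 37 s; no verdict was reported.

- **Guard:** it met a firm stop at rail height 162 mm and lies flat in the later pictures.
- **Bolt:** the ball measured x ≈ -80 mm, and the rod is through the keeper.
- **Knob:** the first straight-down press locked on friction at about 0.8 rad, so I pressed again along the ball's arc. A firmer last press (about 19 N) met a hard stop and the ball barely moved.
- **Disagreement:** triangulating the ball gives about 1.17 rad, against the nominal 1.2 and the required 1.05. The camera read 3 mm low on the same ball earlier, so the true value could be slightly under that. The hard stop suggests it is fully home.
- **Bystanders:** the jar, vial and weight stand upright where they were, judged by eye in the last top view. The arm was clear, with contact force near zero.

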